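# Set the turned feet out on their drip dishes for oiling

### The job

The four round turned wooden feet are to be oiled: stand each one upright in the metal drip dish of its own size, the narrowest foot in the narrowest dish, the next in the next, and so on up to the widest in the widest, each flat on the floor of its dish inside the rim. Leave the two square-sawn blanks where they are.

Things in the scene. Friction and masses are not known exactly. Their poses are not given: they have to be found in the camera images.
- foot_w28: loose turned (round) furniture foot of pale beech, the narrowest of four: 28 mm in diameter, 50 mm tall, about 21 g, standing upright. Waisted at mid-height (narrowest 19 mm up); the top 24 mm (26 to 50 mm above its base) is a straight 28 mm band to grip. Flat top with a small dark dowel hole. Origin: centre of its underside, z up along its axis.
- foot_w40: loose turned (round) furniture foot of pale beech, the second narrowest of four: 40 mm in diameter, 50 mm tall, about 44 g, standing upright. Waisted at mid-height (narrowest 19 mm up); the top 24 mm (26 to 50 mm above its base) is a straight 40 mm band to grip. Flat top with a small dark dowel hole. Origin: centre of its underside, z up along its axis.
- foot_w52: loose turned (round) furniture foot of pale beech, the second widest of four: 52 mm in diameter, 50 mm tall, about 74 g, standing upright. Waisted at mid-height (narrowest 19 mm up); the top 24 mm (26 to 50 mm above its base) is a straight 52 mm band to grip. Flat top with a small dark dowel hole. Origin: centre of its underside, z up along its axis.
- foot_w64: loose turned (round) furniture foot of pale beech, the widest of four: 64 mm in diameter, 50 mm tall, about 112 g, standing upright. Waisted at mid-height (narrowest 19 mm up); the top 24 mm (26 to 50 mm above its base) is a straight 64 mm band to grip. Flat top with a small dark dowel hole. Origin: centre of its underside, z up along its axis.
- dish_50: round shallow aluminium drip dish, the narrowest of four, fixed to the bench: inside 50 mm across, outside 56 mm, rim 9 mm above the bench, inner floor 3 mm above the bench (so the rim stands 6 mm above the floor), walls 3 mm. For the 28 mm foot, which has 11 mm of play all round. Origin: centre of its underside on the bench, z up.
- dish_62: round shallow aluminium drip dish, the second narrowest of four, fixed to the bench: inside 62 mm across, outside 68 mm, rim 9 mm above the bench, inner floor 3 mm above the bench (so the rim stands 6 mm above the floor), walls 3 mm. For the 40 mm foot, which has 11 mm of play all round. Origin: centre of its underside on the bench, z up.
- dish_74: round shallow aluminium drip dish, the second widest of four, fixed to the bench: inside 74 mm across, outside 80 mm, rim 9 mm above the bench, inner floor 3 mm above the bench (so the rim stands 6 mm above the floor), walls 3 mm. For the 52 mm foot, which has 11 mm of play all round. Origin: centre of its underside on the bench, z up.
- dish_86: round shallow aluminium drip dish, the widest of four, fixed to the bench: inside 86 mm across, outside 92 mm, rim 9 mm above the bench, inner floor 3 mm above the bench (so the rim stands 6 mm above the floor), walls 3 mm. For the 64 mm foot, which has 11 mm of play all round. Origin: centre of its underside on the bench, z up.
- blank_large: loose square-sawn block of the same pale beech with a pencilled cross on top, 55 x 55 mm and 50 mm tall, any yaw: not a turned foot, to be left where it is. Origin: centre of its underside, z up, x and y square to its sides.
- blank_small: loose square-sawn block of the same pale beech with a pencilled cross on top, 36 x 36 mm and 50 mm tall, any yaw: not a turned foot, to be left where it is. Origin: centre of its underside, z up, x and y square to its sides.
Not all that is in view belongs to the job. What is shaped like the foot_w40 but green or purple is not meant.

How it is judged:
By the outcome, as a careful person would: the job done as asked, in the order asked, and still so for the second after the job is handed in, with the robot touching nothing.
It also fails if it takes over 96 s, if anything falls off the work surface, if the arm or the gripper's body presses on something with over 40 N, if the wrist force passes 120 N, or if a joint passes its speed limit or range.

### The arm

A 6-joint arm with a two-finger parallel gripper is mounted at the origin on the work surface. World frame = base frame: x ahead of the robot, y to its left, z up, the work surface at z = 0. Lengths are in m, angles in rad, forces in N, time in s.
With the tool pointing down it reaches from about 0.35 to 0.875 m from the base axis. Payload 15.5 kg.
Tool frame: the origin (TCP) lies at the very end of the fingers, on their centre line; the grasp point (between the pads) lies 19 mm behind it (manip.grip_point_offset is the distance from the TCP to the grasp point, in m); z points along the fingers, y is the line along which they close (so a half turn about z gives the same grasp; the last joint's range is limited). The gripper opens to 85 mm and grips with 20 to 120 N. Pads are 22 mm wide; open, the fingers measure 114 mm over their backs; the gripper's body (76 mm by 85 mm) begins 54 mm behind the grasp point. The pads swing forward as they close: fully open they stand 13 mm farther back than shut.
Start: joints at [1.185, 0.494, 1.345, -0, 1.302, -0.096], TCP at [0.179, 0.599, 0.231] pointing down, gripper open.
Joint ranges: [-2.91, 2.91], [-0.82, 2.16], [0.22, 2.67], [-1.22, 4.37], [0.12, 2.79], [-3.08, 3.08]. Speed limits (rad/s): [1.89, 1.89, 2.57, 3.01, 3.01, 3.01].

### API

Orientations are given as a 3x3 rotation matrix whose columns are the frame's x, y, z axes.
In Python, from workcell import status, capture, manip gives the robot as it stands.
- The arm moves only by the tool jog_arm, never from a script. Its argument "motion" is a list of rows, each a list of 3 entries, a list of its own where there are three numbers: the opening, from 0 (shut) to 1 (fully open), then the shift along the tool's x, y, z in cm, then the turn about the tool's z in rad. A call has 1 to 20 rows; each row shifts and turns the commanded pose from where the row before left it, along the tool's axes as they then stand; what a row does not reach is not made up. A row lasts 1/8 s, in which the tool goes at most 62.5 mm and 10.7 degrees, less where a joint would pass 70% of its speed; a pose out of reach is approached as far as the arm can. A call with a gripper value outside its range is refused whole. The fingers move at their own pace and stop on an object; "force" is the grip in N (left out, the last holds). Time passes only in rows, so rows that do not move let the fingers close. It gives the time, the measured TCP pose, the force, the opening and the grip force at its end, in the units of the state.
- status.sense(): the state, without advancing time (a new reading comes with each control period).
- capture(name): name is "side" or "top" or "wrist"; returns a dict with "image" (420x560x3 uint8, red, green, blue), "vfov" (degrees; the focal length in pixels is half the picture's height over the tangent of half this angle, whatever the lens; pixels are square), "cx", "cy" (the principal point, pixels), "k1" (the pictures are not rectified: a ray, as slopes to the right and down, at radius r is drawn at 1 + k1 r^2 times it, then the intrinsics apply), "R" (3x3) and "t" (3): a world point X has camera coordinates R X + t; the wrist camera has in their place "tool_from_camera" (4x4, takes a point from camera to tool coordinates, whose origin is the TCP and whose axes are the flange's). Camera axes: x right, y down, z forward; pixel columns grow to the right and rows downward; lengths in m; the calibration is good to about 2 mm. A picture is of the moment at which its call begins: read the wrist's pose just before it. There is no depth.
- manip.hand_in(): hands the job in; it is judged then, once.
The state is a dict: "time_s": time; "q": joint angles; "joint_velocities": joint speeds; "effort": joint torques, N m; "position": TCP position; "orientation": TCP orientation; "contact_force": force on the tool from outside, world axes, zero at the start; "torque": the same for the moment, N m; "grip_width": finger opening in m; "finger_force": force on a finger pad.
Only numpy, scipy, OpenCV 4.12 (cv2) and the standard library are available. Lean on these libraries where they do the work, as an engineer would, in place of code of your own. Each camera call takes 0.05 s, during which the arm holds its last target. There are 200 camera calls.

## Working session

There is one attempt and no reset: what is moved stays moved. The work goes in short steps, Python scripts to look and compute and a tool call to move; the robot and the scene stay as the last step left them, time stands still between calls to the robot, and variables do not carry over. Pictures are saved under pics/ and viewed, at most 14 in all, crops included, and the job is handed in when it is done.

Besides the shell and the picture viewer there is one more tool, called as a command line: name --argument value ..., lists and objects as JSON in quotes. jog_arm: Moves the arm, as the interface text tells. Its arguments: {"type":"object","properties":{"motion":{"type":"array","items":{"type":"array"}},"force":{"type":"number"}},"required":["motion"]}

```bash
mkdir -p pics; ls
cat > h.py <<'E'
import numpy as np, cv2
from workcell import status, capture, manip
def cam(name):
    s=status.sense(); c=capture(name)
    if name=='wrist':
        T=np.eye(4);T[:3,:3]=np.array(s['orientation']);T[:3,3]=s['position']
        M=T@np.array(c['tool_from_camera']); c['Rw']=M[:3,:3]; c['o']=M[:3,3]
    else:
        R=np.array(c['R']);c['Rw']=R.T;c['o']=-R.T@np.array(c['t'])
    h=c['image'].shape[0]; c['f']=h/2/np.tan(np.radians(c['vfov'])/2)
    c['K']=np.array([[c['f'],0,c['cx']],[0,c['f'],c['cy']],[0,0,1]]); c['D']=np.array([c['k1'],0,0,0,0.])
    return c
def rays(c,uv):
    p=cv2.undistortPointsIter(np.array(uv,float).reshape(-1,1,2),c['K'],c['D'],None,None,(3,50,1e-10)).reshape(-1,2)
    d=np.c_[p,np.ones(len(p))]@c['Rw'].T
    return d/np.linalg.norm(d,axis=1)[:,None]
def onplane(c,uv,z):
    d=rays(c,uv); return c['o']+d*((z-c['o'][2])/d[:,2])[:,None]
def save(c,n): cv2.imwrite('pics/'+n+'.png',c['image'][:,:,::-1])
E
python3 - <<'E'
from h import *
s=status.sense(); print({k:np.round(v,3).tolist() for k,v in s.items()}, manip.grip_point_offset)
for n in('top','side','wrist'):
    c=cam(n); save(c,n+'0'); print(n,c['o'].round(3),c['Rw'].round(2).tolist(),c['f'],c['k1'])
E
```

```text
pics
{'time_s': 0.0, 'q': [1.184, 0.494, 1.346, 0.0, 1.302, -0.095], 'joint_velocities': [-0.001, 0.0, 0.0, -0.001, -0.001, 0.001], 'effort': [0.002, -88.216, -38.386, 0.0, 0.01, 0.0], 'position': [0.179, 0.598, 0.231], 'orientation': [[-0.958, 0.287, -0.0], [0.287, 0.958, -0.001], [0.0, -0.001, -1.0]], 'contact_force': [-1.177, 0.029, -0.287], 'torque': [0.017, -0.02, -0.014], 'finger_force': 0.0, 'grip_width': 0.085} 0.0187
top [0.4   0.015 1.076] [[-0.02, -1.0, 0.09], [-1.0, 0.02, -0.01], [0.0, -0.09, -1.0]] 461.68787436250034 -0.03431781513836561
side [ 0.042 -0.435  0.747] [[0.68, -0.55, 0.49], [-0.74, -0.5, 0.46], [-0.01, -0.67, -0.74]] 466.79376179106026 -0.032625086163903826
wrist [0.104 0.621 0.373] [[0.29, 0.91, 0.29], [0.96, -0.27, -0.09], [-0.0, 0.3, -0.95]] 365.74845291305223 0.002359800830914689
```

View pics/top0.png

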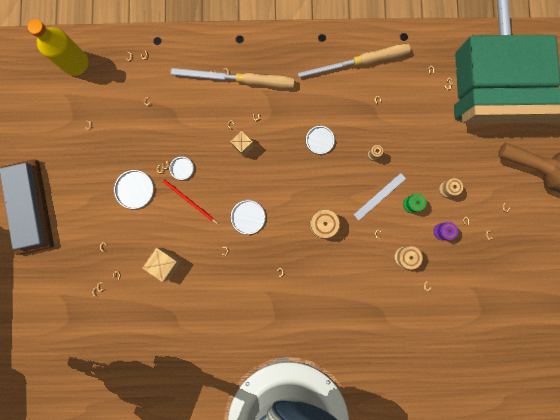

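View pics/side0.png

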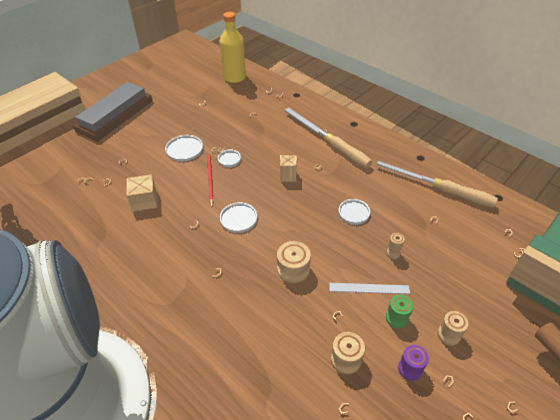

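The top view shows round beech feet at about (377,152), (454,187), (409,258) and (324,224). The dishes are at (134,189), (181,168), (248,217) and (320,140). The square blanks with crosses at (242,142) and (160,264) stay, and the green (416,203) and purple (447,231) feet are decoys. The side view agrees: feet at (396,245), (454,327), (348,352), (294,260), with nothing in the way. Next I'll measure them in both views.

Run:
```python
from h import *
t=cam('top'); s=cam('side')
def blobs(c,kind):
    hsv=cv2.cvtColor(c['image'],cv2.COLOR_RGB2HSV); H,S,V=cv2.split(hsv)
    m=((S<60)&(V>150)) if kind=='dish' else ((H>10)&(H<28)&(S>50)&(S<150)&(V>185))
    m=m.astype(np.uint8)*255
    m=cv2.morphologyEx(m,cv2.MORPH_CLOSE,np.ones((3,3),np.uint8))
    if kind!='dish': m=cv2.morphologyEx(m,cv2.MORPH_OPEN,np.ones((3,3),np.uint8))
    out=[]
    for k in cv2.findContours(m,cv2.RETR_EXTERNAL,cv2.CHAIN_APPROX_NONE)[0]:
        if 80<cv2.contourArea(k)<3000 and len(k)>5: out.append(k)
    return m,out
for n,c in(('top',t),('side',s)):
  for kind,z in(('dish',.009),('foot',.05)):
    m,ks=blobs(c,kind); cv2.imwrite(f'pics/m_{n}_{kind}.png',m)
    for k in ks:
        (u,v),ax,a=cv2.fitEllipse(k)
        P=onplane(c,k.reshape(-1,2),z)[:,:2].astype(np.float32)
        (x,y),r=cv2.minEnclosingCircle(P)
        print(n,kind,'px',round(u),round(v),'ell',np.round(ax,1),'xy',round(x,4),round(y,4),'D',round(2000*r,1),'mm')
i=t['image'][120:290,290:490,::-1]
j=s['image'][220:390,260:480,::-1]
cv2.imwrite('pics/crop.png',np.hstack([cv2.resize(i,(400,340),interpolation=2),cv2.resize(j,(400,340),interpolation=2)]))
a=[cv2.imread(f'pics/m_{n}_foot.png') for n in('top','side')]
cv2.imwrite('pics/masks.png',np.hstack([cv2.resize(x,(400,300)) for x in a]))
```

```text
top dish px 236 408 ell [12. 26.] xy 0.0338 0.1184 D 53.9 mm
top dish px 286 384 ell [43.2 84.5] xy 0.0801 -0.0016 D 216.7 mm
top dish px 247 217 ell [33.4 33.5] xy 0.4664 0.0843 D 79.9 mm
top dish px 379 197 ell [ 7.7 95.7] xy 0.5079 -0.224 D 149.0 mm
top dish px 133 189 ell [37.7 38.9] xy 0.5364 0.3505 D 92.1 mm
top dish px 18 205 ell [ 28.5 103.1] xy 0.5047 0.6201 D 198.4 mm
top dish px 181 168 ell [22.5 23.2] xy 0.5843 0.2384 D 56.3 mm
top dish px 320 139 ell [27.4 27.9] xy 0.6455 -0.088 D 68.3 mm
top dish px 197 73 ell [ 5.7 80.2] xy 0.8109 0.1862 D 155.2 mm
top dish px 324 68 ell [ 3.4 66.9] xy 0.8215 -0.107 D 138.3 mm
top dish px 504 17 ell [ 9.4 45.8] xy 0.9436 -0.5498 D 91.0 mm
top foot px 158 264 ell [27.8 28.8] xy 0.3631 0.2798 D 72.5 mm
top foot px 409 257 ell [21.9 25.4] xy 0.3682 -0.2734 D 59.9 mm
top foot px 325 223 ell [27.3 27.7] xy 0.4461 -0.0885 D 65.7 mm
top foot px 454 186 ell [15.9 16.5] xy 0.5238 -0.3839 D 38.8 mm
top foot px 377 150 ell [10.5 11.2] xy 0.609 -0.2124 D 26.7 mm
top foot px 241 141 ell [17.3 17.5] xy 0.6367 0.0949 D 44.4 mm
top foot px 519 109 ell
[... 2214 characters left out ...]
foot px 242 241 ell [ 4.3 26.5] xy 0.4022 -0.0005 D 53.0 mm
side foot px 397 238 ell [ 9.7 14.3] xy 0.6096 -0.212 D 28.0 mm
side foot px 394 220 ell [ 3.4 35.5] xy 0.6437 -0.1823 D 68.1 mm
side foot px 470 191 ell [ 6.4 84.7] xy 0.8163 -0.246 D 132.5 mm
side foot px 139 184 ell [19.5 31.3] xy 0.3623 0.2791 D 75.3 mm
side foot px 196 172 ell [ 6.9 27.7] xy 0.4685 0.2172 D 82.2 mm
side foot px 288 160 ell [11.4 19.2] xy 0.6358 0.0935 D 49.8 mm
side foot px 351 149 ell [ 6.8 62.1] xy 0.76 0.0237 D 133.4 mm
side foot px 312 137 ell [ 3.9 32.7] xy 0.7358 0.1031 D 76.9 mm
side foot px 32 96 ell [27.2 96.4] xy 0.3648 0.7799 D 244.7 mm
side foot px 317 87 ell [ 10.3 161.4] xy 0.916 0.1933 D 412.3 mm
```

View pics/crop.png

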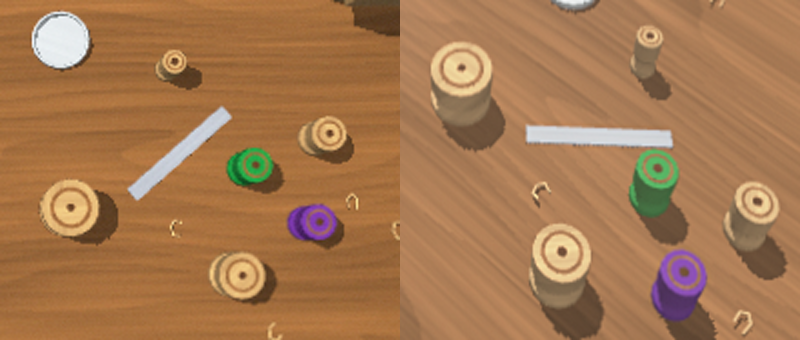

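View pics/masks.png

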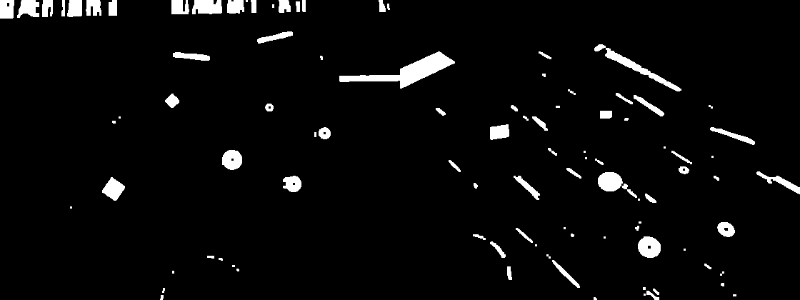

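Both views agree to about 2 mm.

- **Round beech candidates:** (377,152) measures 27 mm, (454,187) 39 mm, (409,258) about 53 mm and (324,224) 65 mm.
- **Why these:** they match w28, w40, w52 and w64. The crop shows round tops with rings and dowel holes, while the green and purple ones are decoys and the square ones are blanks.

Now I'll triangulate heights.

Run:
```python
from h import *
t=cam('top'); s=cam('side')
def hole(c,u,v,w=5):
    g=cv2.cvtColor(c['image'],cv2.COLOR_RGB2GRAY)[v-w:v+w+1,u-w:u+w+1].astype(float)
    k=np.clip(np.percentile(g,70)*.75-g,0,None); Y,X=np.mgrid[-w:w+1,-w:w+1]; k=k*(X**2+Y**2<=w*w)
    return u+(k*X).sum()/k.sum(), v+(k*Y).sum()/k.sum()
def ell(c,u,v):
    H,S,V=cv2.split(cv2.cvtColor(c['image'],cv2.COLOR_RGB2HSV)); m=((S<60)&(V>150)).astype(np.uint8)
    m=cv2.morphologyEx(m,cv2.MORPH_CLOSE,np.ones((3,3),np.uint8))
    for k in cv2.findContours(m,0,1)[0]:
        if cv2.contourArea(k)>80:
            e=cv2.fitEllipse(k)
            if np.hypot(e[0][0]-u,e[0][1]-v)<6: return e[0]
def tri(a,b):
    d1=rays(t,a)[0];d2=rays(s,b)[0]
    l=np.linalg.lstsq(np.c_[d1,-d2],s['o']-t['o'],rcond=None)[0]
    p,q=t['o']+l[0]*d1,s['o']+l[1]*d2; return (p+q)/2,np.linalg.norm(p-q)
F=dict(w28=((377,151),(397,239),3),w40=((454,186),(456,321),4),w52=((411,257),(348,346),4),w64=((325,223),(293,253),4))
for n,(a,b,w) in F.items():
    a,b=hole(t,*a,w),hole(s,*b,w);p,e=tri(a,b);print(n,np.round(a,1),np.round(b,1),p.round(4),e.round(4))
D=dict(d50=((181,168),(229,157)),d62=((320,139),(354,210)),d74=((247,217),(238,216)),d86=((133,189),(184,147)))
for n,(a,b) in D.items():
    p,e=tri(ell(t,*a),ell(s,*b));print(n,p.round(4),e.round(4))
```

```text
w28 [376.9 150.1] [397.1 237.5] [ 0.609  -0.2125  0.0509] 0.0001
w40 [454.4 186.2] [456.1 320.3] [ 0.5236 -0.3844  0.0518] 0.0001
w52 [410.9 257.2] [348.7 345.4] [ 0.3671 -0.2789  0.0517] 0.0002
w64 [325.  223.1] [293.5 253.4] [ 0.4464 -0.0905  0.0507] 0.0002
d50 [0.5845 0.2388 0.0075] 0.0002
d62 [ 0.6461 -0.0883  0.0069] 0.0004
d74 [0.4667 0.0844 0.0066] 0.0003
d86 [0.5367 0.3512 0.0065] 0.0002
```

jog_arm --motion '[[1, [0, 0, 0], -0.146], [1, [0, 0, 0], -0.146], [1, [0, 0, 0], 0]]' --force 30

```text
time_s: 0.72
position: [0.1792, 0.5987, 0.2313]
orientation: [[-1.0, -0.001, -0.0], [-0.001, 1.0, -0.0], [0.0, -0.0, -1.0]]
contact_force: [0.6, -0.2, -0.5]
grip_width: 0.0854
finger_force: 0.0
```

jog_arm --motion '[[1, [-2.15, -4.05, 0], 0], [1, [-2.15, -4.05, 0], 0], [1, [-2.15, -4.05, 0], 0], [1, [-2.15, -4.05, 0], 0], [1, [-2.15, -4.05, 0], 0], [1, [-2.15, -4.05, 0], 0], [1, [-2.15, -4.05, 0], 0], [1, [-2.15, -4.05, 0], 0], [1, [-2.15, -4.05, 0], 0], [1, [-2.15, -4.05, 0], 0], [1, [-2.15, -4.05, 0], 0], [1, [-2.15, -4.05, 0], 0], [1, [-2.15, -4.05, 0], 0], [1, [-2.15, -4.05, 0], 0], [1, [-2.15, -4.05, 0], 0], [1, [-2.15, -4.05, 0], 0], [1, [-2.15, -4.05, 0], 0], [1, [-2.15, -4.05, 0], 0], [1, [-2.15, -4.05, 0], 0], [1, [-2.15, -4.05, 0], 0]]'

```text
time_s: 3.22
position: [0.6107, -0.2122, 0.2313]
orientation: [[-1.0, 0.003, 0.0], [0.003, 1.0, 0.0], [-0.0, 0.0, -1.0]]
contact_force: [-0.1, 0.2, 0.2]
grip_width: 0.0855
finger_force: 0.0
```

jog_arm --motion '[[1, [0.1, 0, 4], 0], [1, [0, 0, 4], 0], [1, [0, 0, 4], 0], [1, [0, 0, 4], 0], [1, [0, 0, 3], 0], [1, [0, 0, 2.2], 0], [1, [0, 0, 0], 0], [0, [0, 0, 0], 0], [0, [0, 0, 0], 0], [0, [0, 0, 0], 0], [0, [0, 0, 0], 0], [0, [0, 0, 0], 0], [0, [0, 0, 0], 0], [0, [0, 0, 0], 0]]' --force 25

```text
time_s: 4.97
position: [0.6096, -0.2109, 0.0199]
orientation: [[-1.0, -0.001, 0.001], [-0.001, 1.0, -0.0], [-0.001, -0.0, -1.0]]
contact_force: [-0.4, 0.3, 6.5]
grip_width: 0.027
finger_force: 26.4
```

jog_arm --motion '[[0, [0, 0, -2], 0], [0, [0, 0, -4], 0], [0, [0, 0, -5], 0], [0, [0.2, 3.5, 0], 0], [0, [0.3, 4.5, 0], 0], [0, [0.2, 4.5, 0], 0], [0, [0.3, 4.5, 0], 0], [0, [0.2, 4.5, 0], 0], [0, [0.3, 4.5, 0], 0], [0, [0.2, 4.5, 0], 0], [0, [0.3, 4.5, 0], 0], [0, [0.2, 4.5, 0], 0], [0, [0.2, 3.5, 0], 0], [0, [0.1, 2, 0], 0], [0, [0, 0, 0], 0], [0, [0, 0, 0], 0]]'

```text
time_s: 6.98
position: [0.5838, 0.2382, 0.1295]
orientation: [[-1.0, -0.001, -0.0], [-0.001, 1.0, -0.0], [0.0, -0.0, -1.0]]
contact_force: [0.6, 0.0, -0.8]
grip_width: 0.0267
finger_force: 26.1
```

Run:
```python
from h import *
c=cam('wrist'); save(c,'w1'); s=status.sense(); print(s['position'],s['grip_width'],s['contact_force'])
```

```text
[0.58381957 0.23806441 0.12946997] 0.027025884384990123 [ 0.14213985 -0.60267112 -1.6882693 ]
```

View pics/w1.png

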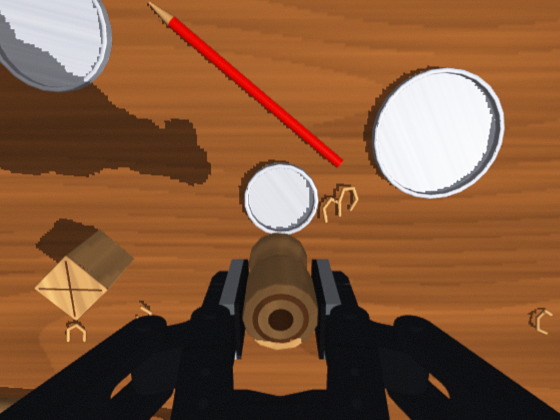

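The wrist view shows foot_w28 held upright at (282,300), with dish_50 straight below at (281,198). Lowering it now.

jog_arm --motion '[[0, [0, 0, 4], 0], [0, [0, 0, 4], 0], [0, [0, 0, 2], 0], [0, [0, 0, 0.6], 0], [0, [0, 0, 0], 0], [0, [0, 0, 0], 0], [0, [0, 0, 0.1], 0], [0, [0, 0, 0], 0]]'

```text
time_s: 8.02
position: [0.5838, 0.2392, 0.0226]
orientation: [[-1.0, -0.001, 0.001], [-0.001, 1.0, 0.0], [-0.001, 0.0, -1.0]]
contact_force: [0.0, -0.3, 3.2]
grip_width: 0.0268
finger_force: 25.5
```

jog_arm --motion '[[0.5, [0, 0, 0], 0], [0.7, [0, 0, 0], 0], [1, [0, 0, 0], 0], [1, [0, 0, 0], 0], [1, [0, 0, -3], 0], [1, [0, 0, -4], 0], [1, [0, 0, -4], 0], [1, [0.5, -5, -1], 0], [1, [0.5, -5, 0], 0], [1, [0.5, -5, 0], 0], [1, [0.5, -5, 0], 0], [1, [0.5, -5, 0], 0], [1, [0.5, -5, 0], 0], [1, [0.5, -5, 0], 0], [1, [0.5, -5, 0], 0], [1, [0.5, -5, 0], 0], [1, [0.5, -5, 0], 0], [1, [0.5, -5, 0], 0], [1, [0.5, -5, 0], 0], [1, [0, -2.3, 0], 0]]'

```text
time_s: 10.52
position: [0.5238, -0.3863, 0.1422]
orientation: [[-1.0, 0.001, 0.0], [0.001, 1.0, -0.0], [-0.0, -0.0, -1.0]]
contact_force: [0.1, 1.6, -0.5]
grip_width: 0.0855
finger_force: 0.0
```

Run:
```python
from h import *
c=cam('wrist'); t=cam('top')
a=cv2.resize(c['image'],(400,300)); b=cv2.resize(t['image'][110:300,90:490],(400,190))
save({'image':np.vstack([a,b])},'w2'); s=status.sense(); print(s['position'])
```

```text
[ 0.52420248 -0.38587849  0.14211493]
```

View pics/w2.png

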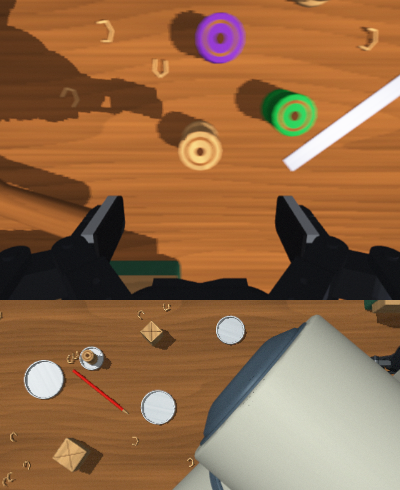

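foot_w28 stands inside dish_50 (lower panel, 91,357). Beech foot_w40 is centred between the fingers at (201,150), with the green and purple decoys clear of them.

jog_arm --motion '[[1, [0, 0.15, 4], 0], [1, [0, 0, 4], 0], [1, [0, 0, 3], 0], [1, [0, 0, 1.4], 0], [1, [0, 0, 0], 0], [0, [0, 0, 0], 0], [0, [0, 0, 0], 0], [0, [0, 0, 0], 0], [0, [0, 0, 0], 0], [0, [0, 0, 0], 0], [0, [0, 0, 0], 0]]' --force 25

```text
time_s: 12.0
position: [0.5248, -0.3827, 0.0194]
orientation: [[-1.0, -0.001, 0.001], [-0.001, 1.0, -0.001], [-0.001, -0.001, -1.0]]
contact_force: [-0.7, 1.5, 8.4]
grip_width: 0.0393
finger_force: 24.3
```

jog_arm --motion '[[0, [0, 0, -2], 0], [0, [0, 0, -4], 0], [0, [0, 0, -5], 0], [0, [-1.5, 3.7, 0], 0], [0, [-1.5, 3.7, 0], 0], [0, [-1.5, 3.7, 0], 0], [0, [-1.5, 3.7, 0], 0], [0, [-1.5, 3.7, 0], 0], [0, [-1.5, 3.7, 0], 0], [0, [-1.5, 3.7, 0], 0], [0, [-1.5, 3.6, 0], 0], [0, [0, 0, 0], 0], [0, [0, 0, 0], 0]]'

```text
time_s: 13.62
position: [0.644, -0.0875, 0.1292]
orientation: [[-1.0, -0.002, 0.001], [-0.002, 1.0, -0.0], [-0.001, -0.0, -1.0]]
contact_force: [0.1, -0.3, -0.5]
grip_width: 0.0391
finger_force: 25.4
```

jog_arm --motion '[[0, [-0.2, -0.1, 4], 0], [0, [0, 0, 4], 0], [0, [0, 0, 2], 0], [0, [0, 0, 0.6], 0], [0, [0, 0, 0], 0], [0, [0, 0, 0], 0], [0, [0, 0, 0.1], 0], [0, [0, 0, 0], 0]]'

```text
time_s: 14.62
position: [0.6465, -0.0883, 0.0221]
orientation: [[-1.0, -0.001, 0.001], [-0.001, 1.0, -0.0], [-0.001, -0.0, -1.0]]
contact_force: [-2.0, 0.5, 6.0]
grip_width: 0.0394
finger_force: 26.0
```

jog_arm --motion '[[0.6, [0, 0, 0], 0], [0.8, [0, 0, 0], 0], [1, [0, 0, 0], 0], [1, [0, 0, 0], 0], [1, [0, 0, -3], 0], [1, [0, 0, -4], 0], [1, [0, 0, -5], 0], [1, [3.5, -2.4, 0], 0], [1, [3.5, -2.4, 0], 0], [1, [3.5, -2.4, 0], 0], [1, [3.5, -2.4, 0], 0], [1, [3.5, -2.4, 0], 0], [1, [3.5, -2.4, 0], 0], [1, [3.5, -2.4, 0], 0], [1, [3.5, -2.2, 0], 0], [1, [0, 0, 0], 0], [1, [0, 0, 0], 0]]'

```text
time_s: 16.75
position: [0.3666, -0.2786, 0.1414]
orientation: [[-1.0, -0.001, 0.0], [-0.001, 1.0, -0.0], [-0.0, -0.0, -1.0]]
contact_force: [0.5, -0.2, -0.2]
grip_width: 0.0852
finger_force: 0.0
```

Run:
```python
from h import *
c=cam('wrist'); t=cam('side')
a=cv2.resize(c['image'],(400,300)); b=cv2.resize(t['image'][120:320,150:550],(400,200))
save({'image':np.vstack([a,b])},'w3'); s=status.sense(); print(s['position'])
```

```text
[ 0.36700846 -0.27822433  0.14133595]
```

View pics/w3.png

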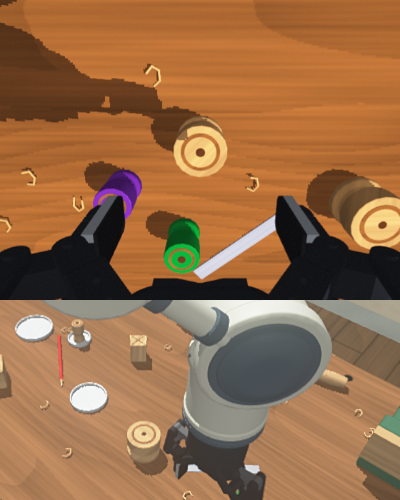

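foot_w52 is centred at (201,152), and the purple one at (118,190) is clear of the finger. The arm hides dish_62, so I'll check it later.

jog_arm --motion '[[1, [0, 0, 4], 0], [1, [0, 0, 4], 0], [1, [0, 0, 3], 0], [1, [0, 0, 1.5], 0], [1, [0, 0, 0], 0], [0, [0, 0, 0], 0], [0, [0, 0, 0], 0], [0, [0, 0, 0], 0], [0, [0, 0, 0], 0], [0, [0, 0, 0], 0]]' --force 28

```text
time_s: 18.1
position: [0.3667, -0.2788, 0.0172]
orientation: [[-1.0, -0.001, 0.001], [-0.001, 1.0, -0.001], [-0.001, -0.001, -1.0]]
contact_force: [1.3, 3.1, 8.7]
grip_width: 0.0511
finger_force: 27.6
```

jog_arm --motion '[[0, [0, 0, -2], 0], [0, [0, 0, -4], 0], [0, [0, 0, -5], 0], [0, [-1, 3.6, 0], 0], [0, [-1, 3.6, 0], 0], [0, [-1, 3.6, 0], 0], [0, [-1, 3.6, 0], 0], [0, [-1, 3.6, 0], 0], [0, [-1, 3.6, 0], 0], [0, [-1, 3.6, 0], 0], [0, [-1, 3.6, 0], 0], [0, [-1, 3.7, 0], 0], [0, [-1, 3.7, 0], 0], [0, [0, 0, 0], 0], [0, [0, 0, 0], 0]]'

```text
time_s: 19.98
position: [0.4656, 0.0834, 0.1266]
orientation: [[-1.0, -0.002, 0.0], [-0.002, 1.0, -0.0], [-0.0, -0.0, -1.0]]
contact_force: [-0.4, -0.4, -0.5]
grip_width: 0.0513
finger_force: 29.7
```

jog_arm --motion '[[0, [-0.1, 0.1, 4], 0], [0, [0, 0, 4], 0], [0, [0, 0, 2], 0], [0, [0, 0, 0.6], 0], [0, [0, 0, 0], 0], [0, [0, 0, 0], 0], [0, [0, 0, 0.1], 0], [0, [0, 0, 0], 0]]'

```text
time_s: 20.98
position: [0.4672, 0.0845, 0.0197]
orientation: [[-1.0, -0.001, 0.001], [-0.001, 1.0, -0.0], [-0.001, -0.0, -1.0]]
contact_force: [-0.5, -3.1, 6.8]
grip_width: 0.0514
finger_force: 30.6
```

Release, then over to w64 (0.4464, −0.0905): 2.1 cm along tool x, −17.5 cm along y.

jog_arm --motion '[[0.8, [0, 0, 0], 0], [1, [0, 0, 0], 0], [1, [0, 0, 0], 0], [1, [0, 0, 0], 0], [1, [0, 0, -3], 0], [1, [0, 0, -4], 0], [1, [0, 0, -5], 0], [1, [0.4, -3.5, 0], 0], [1, [0.4, -3.5, 0], 0], [1, [0.4, -3.5, 0], 0], [1, [0.4, -3.5, 0], 0], [1, [0.5, -3.5, 0], 0], [1, [0, 0, 0], 0], [1, [0, 0, 0], 0]]'

```text
time_s: 22.72
position: [0.4459, -0.0901, 0.1392]
orientation: [[-1.0, -0.001, -0.0], [-0.001, 1.0, 0.0], [0.0, 0.0, -1.0]]
contact_force: [0.1, 0.5, 0.0]
grip_width: 0.0859
finger_force: 0.0
```

Run:
```python
from h import *
c=cam('wrist'); t=cam('side')
a=cv2.resize(c['image'],(400,300)); b=cv2.resize(t['image'][120:320,150:550],(400,200))
save({'image':np.vstack([a,b])},'w4'); s=status.sense(); print(s['position'])
```

```text
[ 0.44598412 -0.08962213  0.13924332]
```

View pics/w4.png

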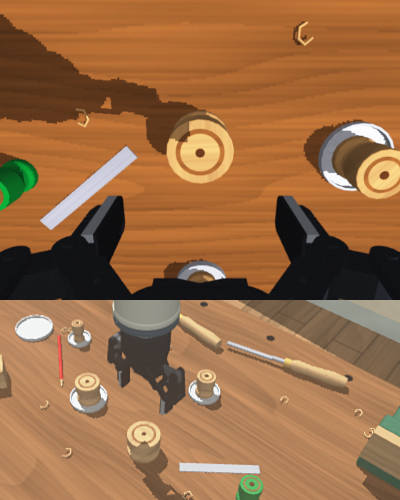

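The side panel shows w28, w40 and w52 standing in their dishes at (78,330), (205,385) and (88,390). foot_w64 is centred at (200,152) between the fingers.

jog_arm --motion '[[1, [0, 0, 4], 0], [1, [0, 0, 4], 0], [1, [0, 0, 3], 0], [1, [0, 0, 1.4], 0], [1, [0, 0, 0], 0], [0, [0, 0, 0], 0], [0, [0, 0, 0], 0], [0, [0, 0, 0], 0], [0, [0, 0, 0], 0]]' --force 32

```text
time_s: 23.95
position: [0.4466, -0.0905, 0.0165]
orientation: [[-1.0, -0.001, 0.002], [-0.001, 1.0, -0.001], [-0.002, -0.001, -1.0]]
contact_force: [-0.6, 2.4, 9.3]
grip_width: 0.0629
finger_force: 32.7
```

jog_arm --motion '[[0, [0, 0, -2], 0], [0, [0, 0, -4], 0], [0, [0, 0, -5], 0], [0, [-0.7, 3.7, -1], 0], [0, [-0.8, 3.7, 0], 0], [0, [-0.7, 3.7, 0], 0], [0, [-0.8, 3.7, 0], 0], [0, [-0.7, 3.7, 0], 0], [0, [-0.8, 3.7, 0], 0], [0, [-0.7, 3.7, 0], 0], [0, [-0.8, 3.7, 0], 0], [0, [-0.7, 3.7, 0], 0], [0, [-0.8, 3.7, 0], 0], [0, [-0.7, 3.7, 0], 0], [0, [-0.8, 3.5, 0], 0], [0, [0, 0, 0], 0], [0, [0, 0, 0], 0]]'

```text
time_s: 26.08
position: [0.5352, 0.3514, 0.1358]
orientation: [[-1.0, -0.001, 0.0], [-0.001, 1.0, -0.0], [-0.0, -0.0, -1.0]]
contact_force: [-0.1, -0.6, -1.3]
grip_width: 0.063
finger_force: 35.9
```

jog_arm --motion '[[0, [-0.1, 0, 4], 0], [0, [0, 0, 4], 0], [0, [0, 0, 3], 0], [0, [0, 0, 0.6], 0], [0, [0, 0, 0], 0], [0, [0, 0, 0], 0], [0, [0, 0, 0.1], 0], [0, [0, 0, 0], 0]]'

```text
time_s: 27.08
position: [0.5369, 0.3515, 0.0192]
orientation: [[-1.0, -0.001, 0.001], [-0.001, 1.0, 0.0], [-0.001, 0.0, -1.0]]
contact_force: [-1.1, -3.5, 9.7]
grip_width: 0.063
finger_force: 37.1
```

jog_arm --motion '[[1, [0, 0, 0], 0], [1, [0, 0, 0], 0], [1, [0, 0, 0], 0], [1, [0, 0, 0], 0], [1, [0, 0, -2], 0], [1, [0, 0, -4], 0], [1, [0, 0, -5], 0], [1, [0, 0, -5], 0], [1, [2, 5, 0], 0], [1, [2, 5, 0], 0], [1, [2, 5, 0], 0], [1, [2, 5, 0], 0], [1, [2, 5, 0], 0], [1, [0, 0, 0], 0], [1, [0, 0, 0], 0]]'

```text
time_s: 28.95
position: [0.4362, 0.6013, 0.1792]
orientation: [[-1.0, -0.002, 0.0], [-0.002, 1.0, 0.0], [-0.0, 0.0, -1.0]]
contact_force: [0.2, 0.3, -0.0]
grip_width: 0.0851
finger_force: 0.0
```

Run:
```python
from h import *
c=cam('top'); t=cam('side')
save({'image':np.vstack([cv2.resize(c['image'][110:300,70:470],(600,285)),cv2.resize(t['image'][110:320,100:520],(600,300))])},'fin')
```

```text
(no output)
```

View pics/fin.png

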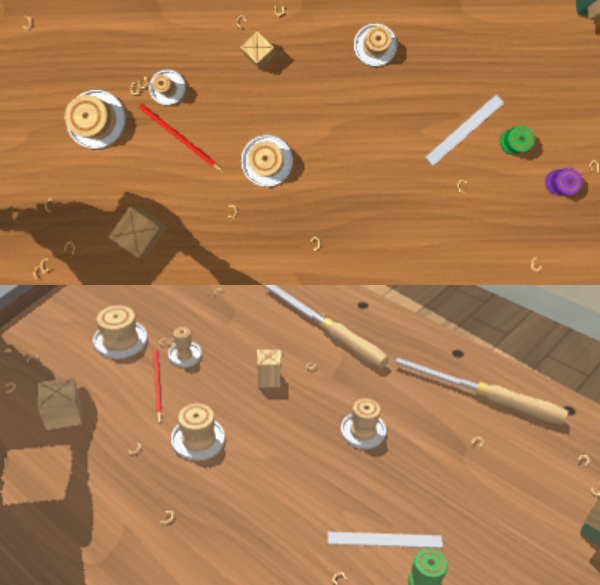

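Both views show all four feet upright inside their dishes, and the blanks haven't moved. Handing in.

```bash
python3 -c "
from workcell import manip; print(manip.hand_in())"
```

```text
the job is handed in; nothing more can be done
None
```

All four feet stand upright in their matching dishes, placed narrowest first, with the two blanks left where they were; the job was handed in at about 29 s.

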